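# Seat the block and flip the drill template over onto it

## Task

Get the drilling jig ready: first push the loose timber block with the fingertips along its guide channel until it is fully home against the spine block. Then, still with the fingertips, push the hinged aluminium template (the plate with the upstanding lip) up and over the spine and press it down flat on the other side, over the block. Only push and press: do not grip or straddle the block or the template between the fingers, do not lift the block, and leave the tape measure, the pack of fasteners and the screwdriver where they are.

Things in the scene. Friction and masses are not known exactly. Their poses are not given: they have to be found in the camera images.
- jig: Fixed wooden drilling jig. Origin: on the bench under the middle of the spine. x along the spine, y from the spine towards the template's parking side, z up. Plywood board 110 (x) by 280 (y -165 to +115), 12 mm thick. Spine block 84 (x) by 28 (y -14 to +14), top at z 48. Parking rest for the template: 50 (x), y 81 to 95, top z 53.
- stop (a point): Middle of the spine block's face that stops the timber block: jig frame (0, -14, 32) mm; the jig's axes.
- channel_mouth (a point): Middle of the open outer end of the channel, on the board: jig frame (0, -150, 12) mm; the jig's axes. The channel runs from here to the stop between two guide rails, 12 wide, tops at z 32, inner faces at x -32.5 and +32.5.
- spine_hinge (a point): Middle of the hinge axis, which runs along the jig's x: jig frame (0, 0, 55) mm; the jig's axes. Steel knuckles of 11 mm diameter.
- template (a joint): Angle of the aluminium template, rad: 0 flat on its parking side (+y), 1.57 upright, 3.14 (limit) flat on the other side over the block. Starts at 0 to 0.45. Stiff hinge (friction 0.10 N m, template 0.12 kg): it stays where it is left and must be pressed all the way. Plate 80 wide along the spine, 4 thick, mid-plane through the hinge axis, reaching 8 to 112 mm from the axis.
- lip_top (a point): Middle of the free edge of the template's lip, 110 mm from the axis and 40 off the plate's mid-plane. Lip 54 wide, 108 to 112 from the axis, its last 7 mm rolled outward to 116; up when parked, down past the block's outer end when flipped. Turns with the template: y along the plate, outward, z along the lip. At angle a, jig frame: y = 110cos(a)-40sin(a), z = 55+110sin(a)+40cos(a).
- face (a point): Point on the plate face that is underneath when parked and on top (z 57 mm) when flipped, on its middle line 90 mm from the axis. Two drill bushes, 16 across, stand 2 mm out of this face 40 mm from the axis, 20 either side of the middle. Flipped, the plate clears the block's top by 1 mm and the lip clears the end of a block that is home by 4 mm; a block not home is in the lip's way.
- block: Loose timber block, 60 (x, across the channel) by 90 (y, along it) by 40 mm high, about 0.13 kg, standing on the board (underside z 12) in the channel, axes nearly along the jig's. Origin: centre of its underside. Home: origin at y -59 mm in the jig frame, end face against the stop; it starts 25 to 50 mm short of that.
- tape_measure: Bystander: tape measure standing on its foot, 32 x 79 x 62 mm high, loose on the bench. Origin: centre of its underside.
- screw_pack: Bystander: small clear pack of fasteners, 60 x 73 x 26 mm, loose on the bench. Origin: centre of its underside.
- screwdriver: Bystander: screwdriver with a red handle lying on the bench, 202 mm long (along its y), 29 wide. Origin: under its middle.
Mind the look-alikes: they are no part of the job. There is more than one size of the block; the one meant has the size given above.

How it is judged:
On the way, in this order (a step that is already met when the one before it is completed fails the run):
1. the block is home against the spine block, the template still on its parking side (y of block in the frame of jig above -0.0635 m and value of joint template below 1.2 rad), for 0.2 s.
2. the template is past upright, the block still home (y of block in the frame of jig above -0.0635 m and value of joint template above 1.8 rad), for 0.05 s.
At the end, for the whole second after the job is handed in: The block lies flat in the channel within 4.5 mm of the stop, and the template lies flat over it (joint above 3.07 rad, 4 degrees from its limit), both at rest (y of block in the frame of jig above -0.0635 m and height (world z) of block below 0.016 m and angle between block's own z axis and vertical below 0.05 rad and linear speed of block below 0.02 m/s and value of joint template above 3.07 rad and velocity of joint template below 0.05 rad/s); the robot touches nothing.
It fails at once if the block is lifted more than 10 mm or tipped more than 0.25 rad (height (world z) of block above 0.022 m or angle between block's own z axis and vertical above 0.25 rad).
It fails at once if the block is gripped (held between the fingers) (x of the grasp point in the frame of block between -0.027 and 0.027 m and y of the grasp point in the frame of block between -0.042 and 0.042 m and z of the grasp point in the frame of block between 0.003 and 0.05 m).
It fails at once if the template's lip or plate is gripped (held between the fingers) ((x of the grasp point in the frame of lip_top between -0.026 and 0.026 m and y of the grasp point in the frame of lip_top between -0.005 and 0.005 m and z of the grasp point in the frame of lip_top between -0.036 and 0.01 m) or (x of the grasp point in the frame of lip_top between -0.039 and 0.039 m and y of the grasp point in the frame of lip_top between -0.09 and 0.002 m and z of the grasp point in the frame of lip_top between -0.045 and -0.035 m)).
It fails at once if the tape measure, pack or screwdriver is moved more than 20 mm (distance of any of tape_measure, screw_pack, screwdriver from where it was at the start of the episode above 0.02 m).
It also fails if it takes over 58 s, if anything falls off the work surface, if the arm or the gripper's body presses on something with over 40 N, if the wrist force passes 120 N, or if a joint passes its speed limit or range.

## Robot

A 7-joint arm with a two-finger parallel gripper is mounted at the origin on a cart in front of the work surface, level with it; the furniture and walls round the work are solid. World frame = base frame: x ahead of the robot, y to its left, z up, the work surface at z = 0. Lengths are in m, angles in rad, forces in N, time in s.
With the tool pointing down it reaches from about 0.425 to 0.875 m from the base axis. Payload 4.7 kg.
Tool frame: the origin (TCP) lies on the mounting face of the last link; the fingertips stand 173 mm ahead of it and the grasp point (between the pads) lies 155 mm ahead of it; z points along the fingers, y is the line along which they close (so a half turn about z gives the same grasp; the last joint's range is limited). The gripper opens to 85 mm and grips with 20 to 120 N. Pads are 22 mm wide; open, the fingers measure 114 mm over their backs; the gripper's body (76 mm by 85 mm) begins 54 mm behind the grasp point. The pads swing forward as they close: fully open they stand 13 mm farther back than shut.
Start: joints at [-1.223, 0.321, -0.07, 1.45, 0.023, 1.371, -0.057], TCP at [0.213, 0.614, 0.405] pointing down, gripper open.
Joint ranges: [-2.86, 2.86], [-0.3, 2.09], [-1.38, 1.24], [0.06, 2.45], [-1.56, 4.7], [0.09, 2.05], [-2.69, 2.69]. Speed limits (rad/s): [2.57, 2.57, 3.14, 3.14, 3.14, 3.14, 3.14].

## Interface

Orientations are given as a 3x3 rotation matrix whose columns are the frame's x, y, z axes.
In Python, from bench import env, optics gives the robot as it stands. The module is installed in compiled form; this text tells all that it offers.
- The arm moves only by the tool send_rows, never from a script. Its argument "moves" is text: rows parted by semicolons, each of 7 numbers parted by spaces: the shift along the tool's x, y, z in mm, then the turn, a rotation vector about the tool's x, y, z in degrees, then the opening, from 0 (shut) to 1 (fully open). In form: tx ty tz ax ay az grip; .... A call has 1 to 10 rows; each row is the pose to reach, as a shift and turn from the pose commanded when the call began, along the tool's axes at that moment; what a row does not reach only later rows make up. A row lasts 1/8 s, in which the tool goes at most 62.5 mm and 10.7 degrees, less where a joint would pass 70% of its speed; a pose out of reach is approached as far as the arm can. A call with a gripper value outside its range is refused whole. The fingers move at their own pace and stop on an object; the grip force is fixed at half the most. Time passes only in rows, so rows that repeat a pose let the fingers close. It gives the time, the measured TCP pose, the force, the opening and the grip force at its end, in the units of the state.
- env.read_state(): the state, without advancing time (a new reading comes with each control period).
- optics.read_camera(name): name is "side" or "top"; returns (picture, depth): 384x512x3 uint8, red, green, blue; 384x512 float32, m along the optical axis (not along the pixel's ray), 0 where there is no reading.
- optics.calibration(name): a dict with "fx", "fy", "cx", "cy" (pixels), "world_to_cam" (4x4, takes a point from world to camera coordinates). Camera axes: x right, y down, z forward; pixel columns grow to the right and rows downward; lengths in m; the calibration is good to about 2 mm. A picture is of the moment at which its call begins. calibration takes no time and is no camera call.
- env.job_done(): hands the job in; it is judged then, once.
The state is a dict: "t": time; "joints": joint angles; "qvel": joint speeds; "tau": joint torques, N m; "tcp_pos": TCP position; "eef_rot": TCP orientation; "wrist_force": force on the tool from outside, world axes, zero at the start; "ft_torque": the same for the moment, N m; "opening": finger opening in m; "grip_force": force on a finger pad.
Only numpy, scipy, OpenCV 4.12 (cv2) and the standard library are available. Lean on these libraries where they do the work, as an engineer would, in place of code of your own. Each camera call takes 0.05 s, during which the arm holds its last target. There are 200 camera calls.

## Working session

There is one attempt and no reset: what is moved stays moved. The work goes in short steps, Python scripts to look and compute and a tool call to move; the robot and the scene stay as the last step left them, time stands still between calls to the robot, and variables do not carry over. Pictures are saved under pics/ and viewed, at most 10 in all, crops included, and the job is handed in when it is done.

Besides the shell and the picture viewer there is one more tool, called after "Call:" as name(argument=value, ...), one argument or row to a line, values as JSON. send_rows: Moves the arm, as the interface text tells. Its arguments: {"type":"object","properties":{"moves":{"type":"string"}},"required":["moves"]}

```bash
mkdir -p pics; cat > h.py <<'E'
import numpy as np, cv2
from bench import env, optics
def shot(n,tag):
    p,d=optics.read_camera(n); cv2.imwrite(f'pics/{tag}.png',p[:,:,::-1]); np.save(f'{tag}.npy',d); return p,d
def pts(n,d):
    c=optics.calibration(n); v,u=np.mgrid[:d.shape[0],:d.shape[1]]
    P=np.stack([(u-c['cx'])/c['fx']*d,(v-c['cy'])/c['fy']*d,d,np.ones_like(d)],-1)
    W=P@np.linalg.inv(c['world_to_cam']).T
    W[d<=0]=np.nan
    return W[...,:3]
E
python3 - <<'E'
from h import *
for n in ('top','side'):
    p,d=shot(n,n+'0'); c=optics.calibration(n); print(n,np.round(np.linalg.inv(c['world_to_cam']),3).tolist(),c['fx'])
s=env.read_state(); print({k:np.round(v,3).tolist() for k,v in s.items()})
E
```

```text
top [[0.029, -0.994, 0.101, 0.446], [-0.999, -0.03, -0.012, -0.117], [0.015, -0.101, -0.995, 1.175], [0.0, 0.0, 0.0, 1.0]] 419.31464124539076
side [[-0.953, -0.121, 0.278, 0.306], [-0.303, 0.38, -0.874, 0.651], [-0.0, -0.917, -0.398, 0.444], [0.0, 0.0, 0.0, 1.0]] 347.86468072970837
{'t': 0.1, 'joints': [-1.223, 0.322, -0.07, 1.452, 0.023, 1.371, -0.057], 'qvel': [-0.0, -0.002, -0.001, -0.004, 0.002, 0.001, -0.001], 'tau': [0.0, -49.488, -0.384, -31.521, 0.013, 0.007, -0.0], 'tcp_pos': [0.213, 0.614, 0.404], 'eef_rot': [[-0.945, 0.328, -0.0], [0.328, 0.945, -0.002], [-0.0, -0.002, -1.0]], 'wrist_force': [-0.224, 0.735, 0.109], 'ft_torque': [0.039, 0.005, 0.023], 'grip_force': 0.0, 'opening': 0.085}
```

View pics/top0.png

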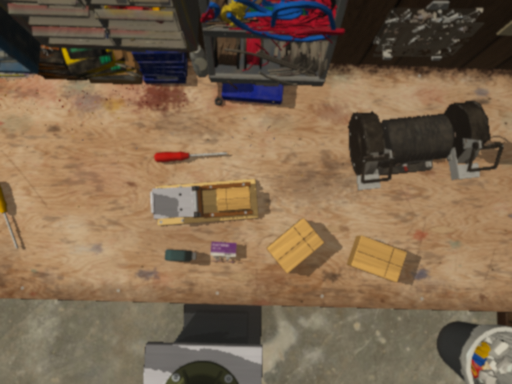

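View pics/side0.png

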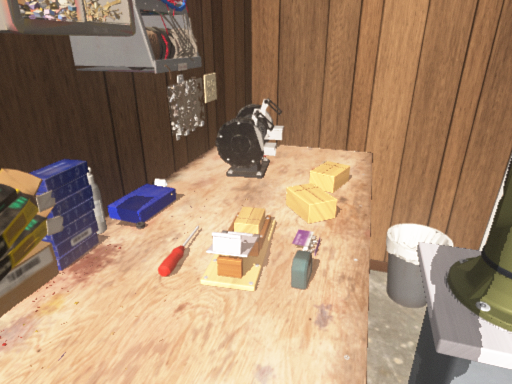

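Top view: the jig is at (155-258, 180-224), with the template on its left at (175,203). The candidate block is in the channel at (237,200). The look-alike blocks are at (295,246) and (378,258), outside the jig, and the bystanders are the screwdriver (190,156), tape (180,256) and pack (224,252). I'm choosing the block in the channel and checking it in a close crop.

```bash
python3 - <<'E'
from h import *
p=cv2.imread('pics/top0.png')[165:275,140:270]; q=cv2.imread('pics/side0.png')[190:300,190:330]
cv2.imwrite('pics/crop0.png',np.hstack([cv2.resize(p,(400,338),interpolation=2),cv2.resize(q,(400,338),interpolation=2)]))
W=pts('top',np.load('top0.npy'))
for r in (186,194,203,210,218):
    print(r,[(c,*np.round(W[r,c]*1000).astype(int).tolist()) for c in range(150,264,4)])
print()
for c in (160,185,208,225,245):
    print(c,[(r,*np.round(W[r,c]*1000).astype(int).tolist()) for r in range(176,230,2)])
E
```

```text
186 [(150, 580, 167, 3), (154, 580, 155, 3), (158, 581, 145, -2), (162, 580, 131, 12), (166, 579, 119, 17), (170, 580, 109, 11), (174, 581, 98, 11), (178, 581, 87, 13), (182, 581, 76, 13), (186, 582, 65, 11), (190, 582, 54, 11), (194, 577, 36, 58), (198, 577, 25, 58), (202, 580, 17, 34), (206, 581, 7, 30), (210, 581, -4, 34), (214, 582, -15, 29), (218, 582, -26, 30), (222, 582, -37, 33), (226, 582, -48, 35), (230, 583, -59, 32), (234, 583, -70, 33), (238, 584, -81, 32), (242, 584, -92, 30), (246, 585, -103, 27), (250, 585, -114, 28), (254, 588, -125, 11), (258, 589, -136, -1), (262, 590, -147, 1)]
194 [(150, 558, 166, -1), (154, 550, 136, 80), (158, 551, 126, 78), (162, 552, 117, 72), (166, 552, 108, 67), (170, 553, 97, 68), (174, 553, 87, 66), (178, 553, 76, 71), (182, 554, 67, 61), (186, 555, 56, 58), (190, 555, 46, 57), (194, 556, 35, 58), (198, 557, 26, 45), (202, 560, 18, 18), (206, 561, 8, 11), (210, 561, -3, 16), (214, 561, -14, 14), (218, 558, -29, 54), (222, 559, -39, 48), (226, 559, -50, 51), (230, 559, -61, 51), (234, 559, -71, 51), (238, 559, -82, 54), (242, 560, -93, 51)
[... 4122 characters left out ...]
, -1), (226, 474, -47, 1), (228, 469, -47, -3)]
245 [(176, 616, -99, 2), (178, 611, -99, -4), (180, 603, -99, 14), (182, 598, -99, 16), (184, 590, -100, 34), (186, 584, -100, 31), (188, 577, -100, 51), (190, 571, -101, 51), (192, 566, -101, 52), (194, 560, -101, 49), (196, 555, -101, 52), (198, 549, -101, 52), (200, 544, -101, 49), (202, 539, -102, 52), (204, 533, -102, 50), (206, 528, -102, 52), (208, 523, -102, 49), (210, 520, -102, 13), (212, 513, -102, 29), (214, 507, -102, 36), (216, 503, -102, 15), (218, 498, -102, 11), (220, 492, -102, 1), (222, 487, -103, -6), (224, 481, -103, -1), (226, 476, -103, -1), (228, 470, -103, -5)]<stdin>:6: RuntimeWarning: invalid value encountered in cast
```

View pics/crop0.png

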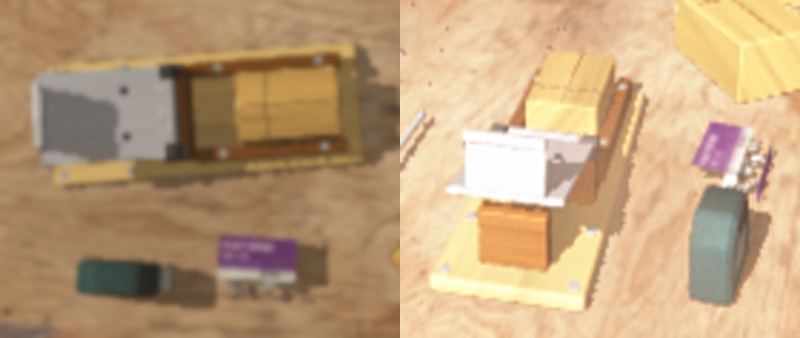

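```bash
cat >> h.py <<'E'
def fit(d,n='top'):
    W=pts(n,d).reshape(-1,3); W=W[~np.isnan(W[:,0])]
    return W[(W[:,0]>.46)&(W[:,0]<.62)&(W[:,1]>-.17)&(W[:,1]<.17)]
E
python3 - <<'E'
from h import *
Ws=fit(np.load('top0.npy'))
b=Ws[(Ws[:,2]>.007)&(Ws[:,2]<.04)]
r=cv2.minAreaRect((b[:,:2]*1000).astype(np.float32)); print('board',r, cv2.boxPoints(r).tolist())
# remove outliers
k=np.array([np.sum(np.linalg.norm(b[:,:2]-q[:2],axis=1)<.004)>1 for q in b])
a=np.deg2rad(r[2]); 
from scipy.optimize import minimize
# board centre is jig (0,-25)
box=cv2.boxPoints(r)
for yaw in (.06,.07,.08,.09,.10):
    ex=np.array([np.cos(yaw),np.sin(yaw)]);ey=np.array([-ex[1],ex[0]])
    u=b[:,:2]@ex*1e3;v=b[:,:2]@ey*1e3
    print(yaw,np.round([u.min(),u.max(),v.min(),v.max(),np.percentile(u,.5),np.percentile(u,99.5),np.percentile(v,.5),np.percentile(v,99.5)],1))
t=Ws[(Ws[:,2]>.045)&(Ws[:,1]<-.01)]
print('block',cv2.minAreaRect((t[:,:2]*1000).astype(np.float32)),len(t))
p=Ws[(Ws[:,2]>.05)&(Ws[:,1]>.0)]
print('plate',cv2.minAreaRect((p[:,:2]*1000).astype(np.float32)))
ds=np.load('side0.npy'); S=fit(ds,'side')
t=S[(S[:,2]>.045)&(S[:,1]<-.01)];print('block side',cv2.minAreaRect((t[:,:2]*1000).astype(np.float32)),len(t))
for T in (Ws,S):
  for bx in np.arange(.0,.15,.01):
    q=T[(T[:,1]>bx)&(T[:,1]<bx+.01)&(T[:,2]>.04)&(T[:,0]>.5)&(T[:,0]<.56)]
    if len(q): print(round(bx,2),len(q),np.round(np.percentile(q[:,2],[2,25,50,75,98])*1e3),end=' ')
  print()
E
```

```text
board ((524.5806884765625, -9.982742309570312), (143.48989868164062, 305.3814697265625), 5.612292289733887) [[438.2470397949219, 134.95965576171875], [468.1122741699219, -168.95794677734375], [610.914306640625, -154.92514038085938], [581.049072265625, 148.99246215820312]]
0.06 [ 454.6  599.2 -191.4  113.6  479.6  597.2 -166.8  108.1]
0.07 [ 453.3  597.6 -197.3  107.8  480.1  596.  -172.2  103.3]
0.08 [ 451.9  595.9 -203.3  102.   480.7  594.5 -177.5   98.4]
0.09 [ 450.5  594.2 -209.2   96.1  481.4  593.  -182.9   92.6]
0.1 [ 449.   592.6 -215.1   90.3  481.8  591.9 -188.1   86.8]
block ((547.0740966796875, -69.66993713378906), (60.31205749511719, 89.7747802734375), 5.822521209716797) 738
plate ((530.8911743164062, 77.98396301269531), (83.69548034667969, 122.16443634033203), 6.6461710929870605)
block side ((547.181884765625, -66.65921020507812), (59.33168411254883, 90.97093963623047), 5.672556400299072) 477
0.01 47 [42. 46. 47. 49. 55.] 0.02 95 [44. 47. 53. 58. 62.] 0.03 79 [51. 56. 58. 59. 62.] 0.04 85 [55. 58. 59. 61. 64.] 0.05 86 [56. 60. 61. 63. 65.] 0.06 91 [59. 62. 63. 65. 67.] 0.07 86 [61. 64. 65. 67. 70.] 0.08 93 [62. 65. 67. 69. 73.] 0.09 87 [64. 67. 68. 70. 74.] 0.1 85 [66. 69. 70. 72. 74.] 0.11 92 [68. 72. 73. 75. 77.] 0.12 107 [ 70.  74.  75.  77. 116.] 0.13 110 [ 73.  75.  81. 114. 118.] 
0.02 3 [59. 59. 59. 60. 60.] 0.03 71 [56. 58. 59. 59. 61.] 0.04 26 [42. 59. 60. 60. 61.] 0.05 23 [60. 61. 62. 62. 63.] 0.06 20 [62. 63. 64. 64. 65.] 0.07 18 [64. 65. 66. 66. 67.] 0.08 16 [66. 67. 68. 68. 69.] 0.09 10 [68. 69. 69. 70. 71.] 0.1 10 [70. 71. 72. 72. 73.] 0.11 59 [44. 52. 53. 53. 74.] 0.12 184 [40. 44. 49. 52. 75.] 0.13 468 [ 76.  90.  99. 108. 116.] 0.14 131 [ 75.  78.  81.  87. 114.]
```

The crop confirms the block in the channel: about 60 x 90 mm, top at z 52. The jig origin is about (537, 29) mm with yaw 0.1. The block sits at v = -98 and the template is at about 0.2 rad.

```bash
cat >> h.py <<'E'
from scipy.spatial.transform import Rotation as R
YAW=.1; O=np.array([536.8,28.7,0.]); J=R.from_euler('z',YAW).as_matrix()
def rot(t):
    c,s=np.cos(t),np.sin(t); return J@np.array([[-1,0,0],[0,c,-s],[0,-s,-c]]).T.T
def rows(targets):
    """targets: (u,v,z of fingertips in jig mm, tilt deg) -> rows from the present pose"""
    s=env.read_state(); R0=np.array(s['eef_rot']); p0=np.array(s['tcp_pos'])*1e3
    tip=J.T@(p0+173*R0[:,2]-O); zz=J.T@R0[:,2]
    print('t',round(s['t'],2),'tip jig',np.round(tip,1),'z',np.round(zz,3),'F jig',np.round(J.T@s['wrist_force'],1),'open',round(s['opening'],3))
    for u,v,z,t in targets:
        M=rot(np.deg2rad(t)); p=O+J@np.array([u,v,z])-173*M[:,2]
        print(np.round(R0.T@(p-p0),1).tolist(),np.round(np.rad2deg(R.from_matrix(R0.T@M).as_rotvec()),1).tolist())
E
python3 - <<'E'
from h import *
print(np.round(J.T@rot(.5),2))
rows([(0,230,230,0),(0,-170,150,0),(0,-170,28,0)])
E
```

```text
[[-1.   -0.   -0.  ]
 [ 0.    0.88 -0.48]
 [ 0.   -0.48 -0.88]]
t 0.1 tip jig [-263.9  614.4  230.7] z [-0.001 -0.002 -1.   ] F jig [-0.1  0.8  0.1] open 0.085
[-401.1, -238.1, 1.2] [-0.1, -0.0, -24.9]
[-569.2, -600.9, 81.8] [-0.1, -0.0, -24.9]
[-569.2, -600.7, 203.8] [-0.1, -0.0, -24.9]
```

Call:
send_rows(
  moves="-200 -119 0 0 0 -12 0; -401 -238 1 0 0 -25 0; -401 -238 1 0 0 -25 0; -401 -238 1 0 0 -25 0; -401 -238 1 0 0 -25 0; -401 -238 1 0 0 -25 0; -401 -238 1 0 0 -25 0; -485 -420 20 0 0 -25 0; -569 -600 40 0 0 -25 0; -569 -600 60 0 0 -25 0",
)

```text
t: 1.35
tcp_pos: [0.5217, 0.0952, 0.3827]
eef_rot: [[-0.995, -0.102, 0.0], [-0.102, 0.995, 0.0], [-0.0, 0.0, -1.0]]
wrist_force: [0.6, 1.1, 0.3]
opening: -0.0
grip_force: 0.0
```

```bash
python3 - <<'E'
from h import *
rows([(0,-172,150,0),(0,-172,28,0)])
E
```

```text
t 1.35 tip jig [ -8.3  67.7 209.7] z [ 0.  0. -1.] F jig [0.8 1.1 0.3] open -0.0
[-7.8, -239.7, 59.6] [0.0, 0.0, 0.1]
[-7.7, -239.7, 181.6] [0.0, 0.0, 0.1]
```

Call:
send_rows(
  moves="-8 -240 0 0 0 0 0; -8 -240 0 0 0 0 0; -8 -240 0 0 0 0 0; -8 -240 0 0 0 0 0; -8 -240 40 0 0 0 0; -8 -240 40 0 0 0 0; -8 -240 40 0 0 0 0",
)

```text
t: 2.22
tcp_pos: [0.5546, -0.1397, 0.3435]
eef_rot: [[-0.995, -0.104, 0.0], [-0.104, 0.995, 0.0], [-0.0, 0.0, -1.0]]
wrist_force: [0.1, 0.4, 0.8]
opening: 0.0004
grip_force: 0.0
```

```bash
python3 - <<'E'
from h import *
rows([(0,-172,100,0),(0,-172,28,0),(0,-125,28,0)])
E
```

```text
t 2.23 tip jig [   0.9 -169.2  170.5] z [ 0.  0. -1.] F jig [0.1 0.4 0.8] open 0.0
[0.9, -2.7, 70.5] [0.0, 0.0, 0.2]
[0.9, -2.7, 142.5] [0.0, 0.0, 0.2]
[0.7, 44.3, 142.6] [0.0, 0.0, 0.2]
```

Now down in front of the block, then a slow push partway.

Call:
send_rows(
  moves="1 -4 60 0 0 0 0; 1 -4 100 0 0 0 0; 1 -4 125 0 0 0 0; 1 -4 142 0 0 0 0; 1 -4 142 0 0 0 0; 1 4 142 0 0 0 0; 1 10 142 0 0 0 0; 1 15 142 0 0 0 0; 1 20 142 0 0 0 0; 1 20 142 0 0 0 0",
)

```text
t: 3.48
tcp_pos: [0.5512, -0.1203, 0.2011]
eef_rot: [[-0.995, -0.103, 0.0], [-0.103, 0.995, 0.0], [-0.0, 0.0, -1.0]]
wrist_force: [-1.0, 0.7, 0.5]
opening: -0.0003
grip_force: 0.0
```

```bash
python3 - <<'E'
from h import *
rows([(0,-120,28,0)])
p,d=shot('top','top1'); W=fit(d); t=W[(W[:,2]>.045)&(W[:,2]<.06)&(W[:,1]<.02)]
q=(t*1e3-O)@J; print(np.percentile(q[:,1],[1,3,10,50,90,97,99]))
E
```

```text
t 3.48 tip jig [  -0.5 -149.6   28.1] z [ 0.  0. -1.] F jig [-0.9  0.8  0.5] open -0.0
[-0.6, 29.7, 0.1] [0.0, 0.0, 0.2]
[-71.08587604 -69.9296257  -64.63629715 -52.94461009  -9.68807585
  -7.59649757  -6.77508133]
```

Call:
send_rows(
  moves="0 5 0 0 0 0 0; 0 9 0 0 0 0 0; 0 13 0 0 0 0 0; 0 16 0 0 0 0 0; 0 19 0 0 0 0 0; 0 22 0 0 0 0 0",
)

```text
t: 4.28
tcp_pos: [0.5489, -0.0987, 0.2008]
eef_rot: [[-0.995, -0.102, -0.0], [-0.102, 0.995, 0.0], [0.0, 0.0, -1.0]]
wrist_force: [0.5, -1.0, 0.0]
opening: -0.0004
grip_force: 0.5
```

```bash
python3 - <<'E'
from h import *
rows([(0,-120,28,0)])
p,d=shot('side','side1')
cv2.imwrite('pics/side1c.png',cv2.resize(cv2.imread('pics/side1.png')[170:300,190:330],(700,650-50),interpolation=2))
E
```

```text
t 4.28 tip jig [  -0.7 -128.    27.8] z [-0.  0. -1.] F jig [ 0.5 -1.   0. ] open -0.0
[-0.7, 8.0, -0.2] [0.0, -0.0, 0.1]
```

View pics/side1c.png

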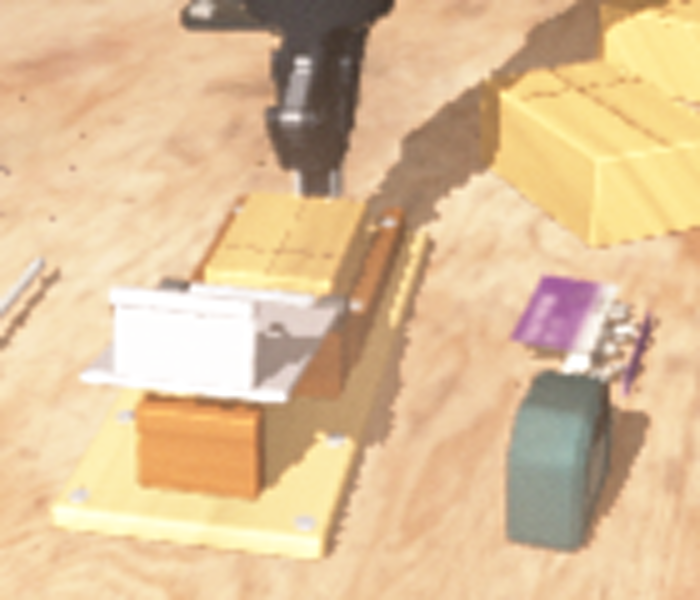

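The block is moving straight, with the fingertip at (320,180) on its outer end and its front nearing the template at (270,280). I'll keep pushing until the force rises.

Call:
send_rows(
  moves="0 4 0 0 0 0 0; 0 7 0 0 0 0 0; 0 10 0 0 0 0 0; 0 12 0 0 0 0 0; 0 14 0 0 0 0 0; 0 14 0 0 0 0 0",
)

```text
t: 5.08
tcp_pos: [0.5477, -0.0855, 0.2011]
eef_rot: [[-0.995, -0.102, 0.001], [-0.102, 0.995, -0.001], [-0.001, -0.001, -1.0]]
wrist_force: [0.8, -2.7, -0.4]
opening: -0.0002
grip_force: 1.4
```

```bash
python3 - <<'E'
from h import *
rows([(0,-120,28,0)])
W=fit(shot('side','s')[1],'side'); q=(W*1e3-O)@J; b=q[(abs(q[:,2]-52)<3)&(abs(q[:,0])<28)&(q[:,1]<-10)]
print(np.percentile(b[:,1],[1,5,50,95,99]))
E
```

```text
t 5.08 tip jig [  -0.4 -114.9   28.1] z [ 0.001 -0.001 -1.   ] F jig [ 0.5 -2.8 -0.4] open -0.0
[-0.6, -5.3, 0.1] [-0.0, 0.1, 0.1]
[-108.10410917  -96.88431071  -53.57205092  -15.08545192  -12.54509697]
```

Call:
send_rows(
  moves="0 2 0 0 0 0 0; 0 4 0 0 0 0 0; 0 6 0 0 0 0 0; 0 6 0 0 0 0 0",
)

```text
t: 5.62
tcp_pos: [0.5474, -0.0841, 0.2018]
eef_rot: [[-0.995, -0.099, 0.004], [-0.099, 0.995, -0.007], [-0.003, -0.008, -1.0]]
wrist_force: [2.2, -13.7, -0.1]
opening: 0.0002
grip_force: 6.8
```

Force rose to 14 N and the tip stalled, so the block is home. Backing off and raising.

Call:
send_rows(
  moves="0 -10 0 0 0 0 0; 0 -25 0 0 0 0 0; 0 -25 0 0 0 0 0; 0 -25 -60 0 0 0 0; 0 -25 -120 0 0 0 0; 0 -25 -180 0 0 0 0; 0 -25 -200 0 0 0 0; 0 -25 -200 0 0 0 0",
)

```text
t: 6.62
tcp_pos: [0.5498, -0.1034, 0.4026]
eef_rot: [[-0.995, -0.103, 0.004], [-0.103, 0.995, 0.001], [-0.004, 0.0, -1.0]]
wrist_force: [0.3, 0.1, -0.4]
opening: -0.0004
grip_force: 0.0
```

```bash
python3 - <<'E'
from h import *
rows([(0,210,230,0),(0,180,190,40),(0,150,150,40)])
W=fit(shot('side','s')[1],'side'); q=(W*1e3-O)@J; b=q[(abs(q[:,2]-52)<3)&(abs(q[:,0])<28)&(q[:,1]<-10)]
print(np.percentile(b[:,1],[1,5,50,95,99]))
W=fit(shot('top','s2')[1],'top'); q=(W*1e3-O)@J; b=q[(abs(q[:,2]-52)<3)&(abs(q[:,0])<28)&(q[:,1]<-10)]
print(np.percentile(b[:,1],[1,5,50,95,99]))
E
```

```text
t 6.62 tip jig [   0.4 -132.6  229.6] z [ 0.004  0.    -1.   ] F jig [ 0.3  0.1 -0.4] open -0.0
[-1.5, 342.7, -0.3] [0.0, 0.2, 0.2]
[-1.5, 423.9, 80.2] [40.0, 0.3, 0.1]
[-1.2, 393.8, 120.2] [40.0, 0.3, 0.1]
[-98.58181361 -93.4482031  -52.1242398  -15.33410831 -12.10184406]
[-13.56938832 -13.45659228 -12.1876368  -10.91868132 -10.80588528]
```

Call:
send_rows(
  moves="-1 60 0 0 0 0 0; -1 120 0 0 0 0 0; -1 180 0 0 0 0 0; -1 240 0 0 0 0 0; -1 300 0 10 0 0 0; -1 360 20 20 0 0 0; -1 400 40 30 0 0 0; -1 424 60 40 0 0 0; -1 424 80 40 0 0 0; -1 424 80 40 0 0 0",
)

```text
t: 7.98
tcp_pos: [0.5069, 0.3159, 0.3181]
eef_rot: [[-0.995, -0.079, 0.061], [-0.1, 0.761, -0.641], [0.004, -0.644, -0.765]]
wrist_force: [0.3, -0.1, 0.8]
opening: 0.0001
grip_force: 0.0
```

```bash
python3 - <<'E'
from h import *
print(np.round(env.read_state()['joints'],2))
rows([(0,180,190,40),(0,160,130,40),(0,125,60,40),(0,108,56,40)])
W=fit(shot('top','s3')[1],'top'); q=(W*1e3-O)@J
for T in range(20,130,10):
    b=q[(abs(q[:,0])<25)&(abs(q[:,1]-T)<5)&(q[:,2]>40)]
    if len(b): print(T,np.round(np.percentile(b[:,2],[5,50,95])),end=';')
b=q[(abs(q[:,2]-52)<4)&(abs(q[:,0])<28)&(q[:,1]<-10)]
print(np.percentile(b[:,1],[1,5,50,95,99]))
E
```

```text
[-0.9   0.43  0.17  1.58  0.48  1.58  0.85]
t 7.97 tip jig [ -1.6 177.4 185.8] z [-0.003 -0.644 -0.765] F jig [ 0.2 -0.1  0.8] open 0.0
[-1.1, -1.0, -4.9] [-0.1, -0.2, 0.2]
[-1.3, 22.4, 53.9] [-0.1, -0.2, 0.2]
[-1.6, 40.6, 130.0] [-0.1, -0.2, 0.2]
[-1.6, 30.2, 144.0] [-0.1, -0.2, 0.2]
20 [57. 59. 63.];30 [59. 62. 66.];40 [60. 64. 67.];50 [63. 66. 69.];60 [64. 68. 71.];70 [66. 70. 73.];80 [69. 71. 75.];90 [70. 74. 77.];100 [ 72.  78. 117.];110 [ 73. 111. 115.];[-101.98566811  -97.80698464  -57.70801495  -16.38112437  -12.29673005]
```

Tilt works, and the top view shows the block spanning -104..-14, which is home. Now bringing the tip in under the template's free edge.

Call:
send_rows(
  moves="-1 8 30 0 0 0 0; -1 22 70 0 0 0 0; -1 40 110 0 0 0 0; -1 50 130 0 0 0 0; -1 53 138 0 0 0 0; -1 53 138 0 0 0 0",
)

```text
t: 8.78
tcp_pos: [0.5138, 0.2691, 0.1825]
eef_rot: [[-0.995, -0.076, 0.066], [-0.1, 0.763, -0.639], [-0.002, -0.642, -0.767]]
wrist_force: [0.7, 0.1, -0.2]
opening: -0.0003
grip_force: 0.0
```

```bash
cat >> h.py <<'E'
def traj(degs,t=40,h=10,e=15):
    n=np.array([-np.cos(np.deg2rad(t)),np.sin(np.deg2rad(t))]); f=np.array([-n[0]*0+np.sin(np.deg2rad(t)),np.cos(np.deg2rad(t))])
    out=[]
    for g in degs:
        a=np.deg2rad(g); P=lambda r:np.array([r*np.cos(a)+2*np.sin(a),55+r*np.sin(a)-2*np.cos(a)])
        tip=P(112)-e*f-h*n if g<90-t else P(112-e)-h*n*np.sign(np.sin(a+np.deg2rad(t)))
        out.append((0,*tip,t))
    return out
E
python3 - <<'E'
from h import *
rows([(0,122,50,40)]+traj(range(11,84,6)))
E
```

```text
t 8.78 tip jig [  1.4 130.4  49.8] z [ 0.001 -0.642 -0.767] F jig [ 0.7  0.  -0.2] open -0.0
[1.1, -6.4, 5.3] [0.1, 0.1, -0.1]
[1.1, -21.0, 9.1] [0.1, 0.1, -0.1]
[1.1, -30.4, 2.0] [0.1, 0.1, -0.1]
[1.1, -40.4, -4.1] [0.1, 0.1, -0.1]
[1.1, -51.0, -9.0] [0.1, 0.1, -0.1]
[1.0, -62.1, -12.9] [0.1, 0.1, -0.1]
[1.0, -73.5, -15.5] [0.1, 0.1, -0.1]
[1.0, -85.2, -17.0] [0.1, 0.1, -0.1]
[1.0, -96.1, -17.2] [0.1, 0.1, -0.1]
[1.0, -106.2, -16.4] [0.1, 0.1, -0.1]
[1.0, -116.2, -14.5] [0.1, 0.1, -0.1]
[1.0, -125.9, -11.6] [0.1, 0.1, -0.1]
[1.0, -135.3, -7.6] [0.1, 0.1, -0.1]
[1.0, -144.2, -2.7] [0.1, 0.1, -0.1]
```

Call:
send_rows(
  moves="1 -12 9 0 0 0 0; 1 -21 9 0 0 0 0; 1 -26 5 0 0 0 0; 1 -30 2 0 0 0 0; 1 -35 -1 0 0 0 0; 1 -40 -4 0 0 0 0; 1 -46 -7 0 0 0 0; 1 -51 -9 0 0 0 0; 1 -51 -9 0 0 0 0",
)

```text
t: 9.9
tcp_pos: [0.5155, 0.2366, 0.2213]
eef_rot: [[-0.995, -0.078, 0.066], [-0.102, 0.762, -0.64], [-0.001, -0.643, -0.766]]
wrist_force: [0.4, 0.8, 0.1]
opening: 0.0
grip_force: 0.0
```

```bash
python3 - <<'E'
from h import *
rows(traj(range(35,90,6)))
p,d=shot('side','side2')
cv2.imwrite('pics/side2c.png',cv2.resize(cv2.imread('pics/side2.png')[150:300,170:330],(640,600),interpolation=2))
E
```

```text
t 9.9 tip jig [-0.2 97.8 88.9] z [ 0.002 -0.643 -0.766] F jig [0.5 0.7 0.1] open 0.0
[-0.4, -12.3, -3.9] [-0.0, 0.1, 0.1]
[-0.4, -23.7, -6.5] [-0.0, 0.1, 0.1]
[-0.4, -35.3, -8.0] [-0.0, 0.1, 0.1]
[-0.4, -46.3, -8.2] [-0.0, 0.1, 0.1]
[-0.4, -56.4, -7.3] [-0.0, 0.1, 0.1]
[-0.4, -66.4, -5.4] [-0.0, 0.1, 0.1]
[-0.4, -76.1, -2.5] [-0.0, 0.1, 0.1]
[-0.3, -85.4, 1.5] [-0.0, 0.1, 0.1]
[-0.3, -94.3, 6.4] [-0.0, 0.1, 0.1]
[-0.3, -102.7, 12.2] [-0.0, 0.1, 0.1]
```

View pics/side2c.png

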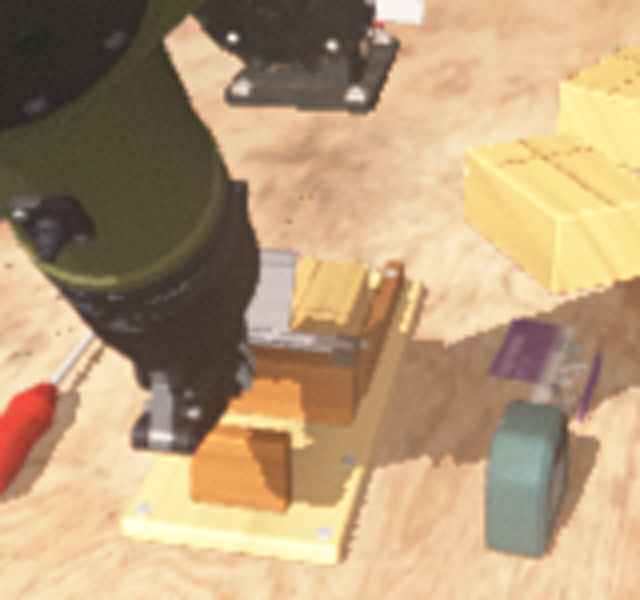

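```bash
python3 - <<'E'
from h import *
c=optics.calibration('side'); M=c['world_to_cam']
for q in [(0,98,89),(-0,109,107),(0,88,53),(42,0,55),(-42,0,55),(-27,74.5,146.6),(27,74.5,146.6),(-40,97,111),(40,97,111)]:
    w=M@np.append((O+J@np.array(q,float))/1e3,1); u=c['cx']+c['fx']*w[0]/w[2];v=c['cy']+c['fy']*w[1]/w[2]; print(q,np.round([(u-170)*4,(v-150)*4]))
E
```

```text
(0, 98, 89) [231. 375.]
(0, 109, 107) [224. 354.]
(0, 88, 53) [239. 427.]
(42, 0, 55) [209. 326.]
(-42, 0, 55) [358. 342.]
(-27, 74.5, 146.6) [297. 250.]
(27, 74.5, 146.6) [187. 240.]
(-40, 97, 111) [313. 343.]
(40, 97, 111) [149. 325.]
```

The lip's top corner at (297,250) matches the prediction for about 30 deg. Continuing.

Call:
send_rows(
  moves="0 -6 -2 0 0 0 0; 0 -12 -4 0 0 0 0; 0 -24 -7 0 0 0 0; 0 -35 -8 0 0 0 0; 0 -46 -8 0 0 0 0; 0 -56 -7 0 0 0 0; 0 -66 -5 0 0 0 0; 0 -76 -3 0 0 0 0; 0 -85 1 0 0 0 0; 0 -94 6 0 0 0 0",
)

```text
t: 11.2
tcp_pos: [0.5233, 0.161, 0.277]
eef_rot: [[-0.995, -0.078, 0.066], [-0.103, 0.762, -0.639], [-0.0, -0.643, -0.766]]
wrist_force: [-0.6, 0.9, 1.0]
opening: -0.0001
grip_force: 0.5
```

```bash
python3 - <<'E'
from h import *
print(np.round(env.read_state()['joints'],2))
rows(traj(range(83,140,6)))
E
```

```text
[-0.76  0.33  0.25  1.82  0.57  1.36  0.94]
t 11.2 tip jig [1.000e-01 2.180e+01 1.445e+02] z [ 0.002 -0.643 -0.766] F jig [-0.5  1.   1. ] open -0.0
[-0.3, -0.3, 0.1] [0.0, 0.1, 0.1]
[-0.2, -8.7, 5.9] [0.0, 0.1, 0.1]
[-0.2, -16.4, 12.6] [0.0, 0.1, 0.1]
[-0.2, -23.3, 20.0] [0.0, 0.1, 0.1]
[-0.1, -29.5, 28.1] [0.0, 0.1, 0.1]
[-0.1, -34.7, 36.7] [0.0, 0.1, 0.1]
[-0.1, -39.0, 45.9] [0.0, 0.1, 0.1]
[-0.1, -42.4, 55.5] [0.0, 0.1, 0.1]
[-0.0, -44.7, 65.4] [0.0, 0.1, 0.1]
[-0.0, -46.0, 75.5] [0.0, 0.1, 0.1]
```

Call:
send_rows(
  moves="0 -9 6 0 0 0 0; 0 -16 13 0 0 0 0; 0 -23 20 0 0 0 0; 0 -30 28 0 0 0 0; 0 -35 37 0 0 0 0; 0 -39 46 0 0 0 0; 0 -42 56 0 0 0 0; 0 -45 65 0 0 0 0; 0 -46 75 0 0 0 0; 0 -46 75 0 0 0 0",
)

```text
t: 12.45
tcp_pos: [0.5314, 0.0776, 0.248]
eef_rot: [[-0.995, -0.078, 0.064], [-0.101, 0.762, -0.64], [0.001, -0.643, -0.766]]
wrist_force: [0.1, 0.2, 0.1]
opening: -0.0
grip_force: 0.0
```

```bash
python3 - <<'E'
from h import *
rows(traj([139,145,151,157,163,169,175,180]))
p,d=shot('side','side3')
cv2.imwrite('pics/side3c.png',cv2.resize(cv2.imread('pics/side3.png')[150:300,170:330],(640,600),interpolation=2))
E
```

```text
t 12.45 tip jig [ -0.6 -62.1 115.6] z [-0.    -0.643 -0.766] F jig [0.1 0.2 0.1] open -0.0
[-0.5, -0.6, 2.8] [-0.0, -0.0, 0.1]
[-0.5, -20.5, 13.0] [-0.0, -0.0, 0.1]
[-0.5, -19.2, 23.1] [-0.0, -0.0, 0.1]
[-0.5, -17.0, 33.0] [-0.0, -0.0, 0.1]
[-0.5, -13.7, 42.6] [-0.0, -0.0, 0.1]
[-0.5, -9.4, 51.8] [-0.0, -0.0, 0.1]
[-0.5, -4.2, 60.5] [-0.0, -0.0, 0.1]
[-0.5, 0.8, 67.3] [-0.0, -0.0, 0.1]
```

View pics/side3c.png

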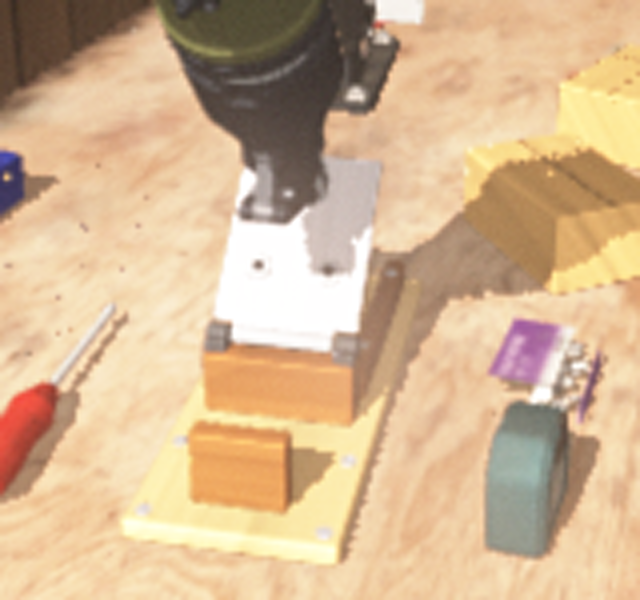

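The template is past upright at about 140 deg, with the fingertip on its outer face at (265,215). Pressing down along the arc.

Call:
send_rows(
  moves="0 -6 9 0 0 0 0; 0 -11 18 0 0 0 0; 0 -12 26 0 0 0 0; 0 -12 34 0 0 0 0; 0 -10 43 0 0 0 0; 0 -7 52 0 0 0 0; 0 -3 60 0 0 0 0; 0 0 65 0 0 0 0; 0 2 69 0 0 0 0; 0 2 69 0 0 0 0",
)

```text
t: 13.75
tcp_pos: [0.5361, 0.0361, 0.1944]
eef_rot: [[-0.995, -0.079, 0.066], [-0.103, 0.762, -0.639], [0.0, -0.643, -0.766]]
wrist_force: [0.3, 0.1, 0.1]
opening: -0.0001
grip_force: 0.0
```

```bash
python3 - <<'E'
from h import *
rows([(0,-90,63,40),(0,-90,56,40),(0,-90,50,40)])
E
```

```text
t 13.75 tip jig [   0.3 -103.8   61.9] z [ 0.002 -0.643 -0.766] F jig [0.3 0.1 0.1] open -0.0
[-0.0, 9.9, -9.7] [-0.0, 0.1, 0.1]
[-0.0, 14.4, -4.4] [-0.0, 0.1, 0.1]
[-0.0, 18.2, 0.2] [-0.0, 0.1, 0.1]
```

Call:
send_rows(
  moves="0 3 2 0 0 0 0; 0 6 4 0 0 0 0; 0 9 6 0 0 0 0; 0 12 8 0 0 0 0; 0 12 8 0 0 0 0",
)

```text
t: 14.38
tcp_pos: [0.5372, 0.0384, 0.1897]
eef_rot: [[-0.995, -0.072, 0.064], [-0.096, 0.753, -0.651], [-0.001, -0.654, -0.756]]
wrist_force: [-19.4, 8.6, 57.7]
opening: 0.0
grip_force: 28.7
```

```bash
python3 - <<'E'
from h import *
rows([(0,-95,45,40)])
E
```

```text
t 14.38 tip jig [   1.1 -103.6   58.8] z [-0.002 -0.654 -0.756] F jig [-18.5  10.5  57.7] open 0.0
[1.4, 13.0, 4.9] [-0.9, -0.1, -0.2]
```

58 N pressing, so it's at its limit. Retreating straight up along the tool axis.

Call:
send_rows(
  moves="0 -8 -8 0 0 0 0; 0 -20 -22 0 0 0 0; 0 -20 -60 0 0 0 0; 0 -20 -110 0 0 0 0; 0 -20 -170 0 0 0 0; 0 -20 -220 0 0 0 0; 0 -20 -250 0 0 0 0; 0 -20 -250 0 0 0 0; 0 -20 -250 0 0 0 0",
)

```text
t: 15.5
tcp_pos: [0.5206, 0.1836, 0.3841]
eef_rot: [[-0.995, -0.078, 0.064], [-0.101, 0.762, -0.64], [0.001, -0.643, -0.766]]
wrist_force: [-0.1, -0.8, -0.4]
opening: 0.0001
grip_force: 0.0
```

```bash
python3 - <<'E'
from h import *
rows([])
for n in ('top','side'):
    d=shot(n,n+'4')[1]; W=fit(d,n); q=(W*1e3-O)@J
    b=q[(abs(q[:,0])<35)&(q[:,1]<-12)&(q[:,1]>-108)&(q[:,2]>50)&(q[:,2]<75)]
    f=np.polyfit(b[:,1],b[:,2],1); print(n,len(b),f,np.median(b[:,2]))
cv2.imwrite('pics/side4c.png',cv2.resize(cv2.imread('pics/side4.png')[150:300,170:330],(640,600),interpolation=2))
E
```

```text
t 15.5 tip jig [ -0.7  44.4 251.6] z [-0.    -0.643 -0.766] F jig [-0.2 -0.8 -0.4] open 0.0
top 931 [5.78370003e-03 5.66848824e+01] 56.32483944130095
side 572 [5.01126870e-03 5.70370366e+01] 56.658876608633136
```

View pics/side4c.png

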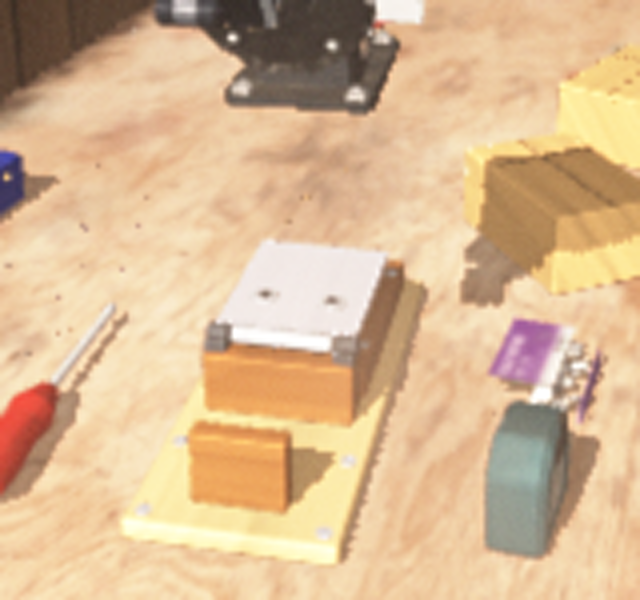

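The template lies flat at (305,290) with its top at z 57 and a slope of 0.005, the robot is clear, and the bystanders look untouched. Handing in.

```bash
python3 -c "
from bench import env
print(env.job_done())"
```

```text
the job is handed in; nothing more can be done
None
```

I pushed the block home against the spine and pressed the template flat over it (top at z 57 mm, about 0.3° of slope), with the arm clear, and handed the job in at about 15.6 s; the interface gave no verdict.

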